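Find the rattling parts case and show it to the reader

TASK

One of the three sealed parts cases standing in a row still has a loose part in it. Go through them from left to right: grip each, lift it well clear of the bench and shake it briskly lengthwise so that anything loose would knock, and stand the quiet ones back upright where they were; all three must be tried. Then hold the one that rattles out over the middle of the flat code reader ahead, level and still, about 10 cm above its glass, and finish while still holding it there; leave everything else on the bench alone.

Things in the scene. Friction and masses are not known exactly. Their poses are not given: they have to be found in the camera images.
- case_left: leftmost (largest y) of three like sealed grey plastic cases, 90 (its x) x 50 (its y) x 44 mm high, flat sides; black latches on the -x end and a hinge pin on the +x end stand out 3 mm. Loose, upright, its x within 15 degrees of world y, 0.14 to 0.36 kg empty (each differs at random). Origin: centre of its underside. Grip it by the 50 mm width.
- case_middle: middle one, same shape as the left. One of the three, by chance, holds a loose round steel slug (28 mm across, 27 mm high, 0.13 kg) that slides easily (friction about 0.1) up to 54 mm along the case's x and 14 mm along its y and knocks on the end walls when shaken; the other two are empty, so weight alone tells little. Origin: centre of its underside.
- case_right: rightmost one (smallest y), same shape as the left. Origin: centre of its underside, x along its length. A brisk level stroke of 70 mm along x (in about 0.25 s) throws the slug to the end wall it moves towards: a jolt of 10 to 20 ms, then it stays there, so the moment about the case's y differs by about 0.07 N m between the two ends; empty cases stay quiet.
- reader: flat code reader fixed to the bench, a square grey box on a 96 x 96 mm aluminium foot, 26 mm high with a dark square window on top; farther from the robot than the cases. Origin at the centre of its underside. Bins hang over the bench to its left from z = 0.42 m up (x over 0.6, y over -0.03, beyond the left and middle cases): bring a case round on the right side.
- reader_glass (a point): centre of the reader's window, on its top, 26 mm above the bench, z up.
- pin_gauge: bystander, slim metal gauge 110 mm long lying near the robot's edge; leave alone.
- tweezers: bystander, steel tweezers 120 mm long, lying beyond and left of the left case; leave alone.
- spare_board: bystander, small green circuit board 60 x 36 x 12 mm, beyond the middle case; leave alone.
- connector: bystander, small white connector housing 24 x 15 x 13 mm, between tweezers and board; leave alone.
There are look-alikes about, which are no part of the job. What is shaped like the case_right but brown or yellow is not meant.

How it is judged:
On the way, in this order (a step that is already met when the one before it is completed fails the run):
1. left case gripped, lifted at least 30 mm and shaken briskly (over 0.12 m/s or 0.8 rad/s; a part loose in it is at an end of the case meanwhile, over 20 mm off its middle) (height (world z) of case_left above 0.03 m and contact force between the fingers and case_left above 1 N and (linear speed of case_left above 0.12 m/s or angular speed of case_left above 0.8 rad/s) and (distance between loose_slug and case_left above 0.06 m or x of loose_slug in the frame of case_left above 0.02 m or x of loose_slug in the frame of case_left below -0.02 m)).
2. middle case gripped, lifted at least 30 mm and shaken briskly (over 0.12 m/s or 0.8 rad/s; a part loose in it is at an end of the case meanwhile, over 20 mm off its middle) (height (world z) of case_middle above 0.03 m and contact force between the fingers and case_middle above 1 N and (linear speed of case_middle above 0.12 m/s or angular speed of case_middle above 0.8 rad/s) and (distance between loose_slug and case_middle above 0.06 m or x of loose_slug in the frame of case_middle above 0.02 m or x of loose_slug in the frame of case_middle below -0.02 m)).
3. right case gripped, lifted at least 30 mm and shaken briskly (over 0.12 m/s or 0.8 rad/s; a part loose in it is at an end of the case meanwhile, over 20 mm off its middle) (height (world z) of case_right above 0.03 m and contact force between the fingers and case_right above 1 N and (linear speed of case_right above 0.12 m/s or angular speed of case_right above 0.8 rad/s) and (distance between loose_slug and case_right above 0.06 m or x of loose_slug in the frame of case_right above 0.02 m or x of loose_slug in the frame of case_right below -0.02 m)).
At the end, for the whole second after the job is handed in: The case with the loose part is held by the fingers with its centre within 30 mm (level) of the middle of the reader's glass, its underside 50 to 160 mm above the glass, tilted less than 0.2 rad and still; the two quiet cases stand upright on the bench, released, within 50 mm of where they started (((distance between loose_slug and case_left below 0.06 m and horizontal distance between case_left and reader_glass below 0.03 m and z of case_left in the frame of reader_glass between 0.05 and 0.16 m and angle between case_left's own z axis and vertical below 0.2 rad and linear speed of case_left below 0.04 m/s and contact force between the fingers and case_left above 1 N and contact force between reader and case_left below 0.1 N and height (world z) of each of case_middle, case_right below 0.006 m and angle between each of case_middle, case_right's own z axis and vertical below 0.1 rad and distance of each of case_middle, case_right from where it was at the start of the episode below 0.05 m and linear speed of each of case_middle, case_right below 0.02 m/s and contact force between the fingers and case_middle below 0.1 N and contact force between the fingers and case_right below 0.1 N) or (distance between loose_slug and case_middle below 0.06 m and horizontal distance between case_middle and reader_glass below 0.03 m and z of case_middle in the frame of reader_glass between 0.05 and 0.16 m and angle between case_middle's own z axis and vertical below 0.2 rad and linear speed of case_middle below 0.04 m/s and contact force between the fingers and case_middle above 1 N and contact force between reader and case_middle below 0.1 N and height (world z) of each of case_left, case_right below 0.006 m and angle between each of case_left, case_right's own z axis and vertical below 0.1 rad and distance of each of case_left, case_right from where it was at the start of the episode below 0.05 m and linear speed of each of case_left, case_right below 0.02 m/s and contact force between the fingers and case_left below 0.1 N and contact force between the fingers and case_right below 0.1 N) or (distance between loose_slug and case_right below 0.06 m and horizontal distance between case_right and reader_glass below 0.03 m and z of case_right in the frame of reader_glass between 0.05 and 0.16 m and angle between case_right's own z axis and vertical below 0.2 rad and linear speed of case_right below 0.04 m/s and contact force between the fingers and case_right above 1 N and contact force between reader and case_right below 0.1 N and height (world z) of each of case_left, case_middle below 0.006 m and angle between each of case_left, case_middle's own z axis and vertical below 0.1 rad and distance of each of case_left, case_middle from where it was at the start of the episode below 0.05 m and linear speed of each of case_left, case_middle below 0.02 m/s and contact force between the fingers and case_left below 0.1 N and contact force between the fingers and case_middle below 0.1 N))); the arm keeps its last pose, push and grip.
It fails at once if the pin gauge is pushed more than 30 mm (distance of pin_gauge from where it was at the start of the episode above 0.03 m).
It fails at once if the tweezers is pushed more than 30 mm (distance of tweezers from where it was at the start of the episode above 0.03 m).
It fails at once if the spare board is pushed more than 30 mm (distance of spare_board from where it was at the start of the episode above 0.03 m).
It fails at once if the connector is pushed more than 30 mm (distance of connector from where it was at the start of the episode above 0.03 m).
It also fails if it takes over 72 s, if anything falls off the work surface, if the arm or the gripper's body presses on something with over 40 N, if the wrist force passes 120 N, or if a joint passes its speed limit or range.

ROBOT

A 7-joint arm with a two-finger parallel gripper is mounted at the origin on a cart in front of the work surface, level with it; the furniture and walls round the work are solid. World frame = base frame: x ahead of the robot, y to its left, z up, the work surface at z = 0. Lengths are in m, angles in rad, forces in N, time in s.
With the tool pointing down it reaches from about 0.425 to 0.925 m from the base axis. Payload 6.8 kg.
Tool frame: the origin (TCP) lies on the mounting face of the last link; the fingertips stand 173 mm ahead of it and the grasp point (between the pads) lies 155 mm ahead of it; z points along the fingers, y is the line along which they close (so a half turn about z gives the same grasp; the last joint's range is limited). The gripper opens to 85 mm and grips with 20 to 120 N. Pads are 22 mm wide; open, the fingers measure 114 mm over their backs; the gripper's body (76 mm by 85 mm) begins 54 mm behind the grasp point. The pads swing forward as they close: fully open they stand 13 mm farther back than shut.
Start: joints at [1.235, 0.477, 0.022, 1.555, -0.011, 1.109, -0.083], TCP at [0.152, -0.658, 0.405] pointing down, gripper open.
Joint ranges: [-2.96, 2.96], [-0.34, 2.1], [-1.41, 1.46], [0.24, 2.44], [-1.37, 4.51], [0.17, 1.92], [-2.96, 2.96]. Speed limits (rad/s): [2.39, 2.39, 3.14, 3.14, 3.14, 3.14, 3.14].

INTERFACE

Orientations are given as a unit quaternion [w, x, y, z].
In Python, from station import bot gives the robot as it stands. The module is installed in compiled form; this text tells all that it offers.
- The arm moves only by the shell command python3 -m pendant 'ROWS' [FORCE]. ROWS is JSON, a list of rows, each a list of 5 numbers: the finger opening in m, from 0 to 0.0854, then the shift along the tool's x, y, z in m, then the turn about the tool's z in degrees. In form: [[jaw, x, y, z, yaw], ...]. A call has 1 to 12 rows; each row shifts and turns the commanded pose from where the row before left it, along the tool's axes as they then stand; what a row does not reach is not made up. A row lasts 1/12 s, in which the tool goes at most 41.7 mm and 7.16 degrees, less where a joint would pass 70% of its speed; a pose out of reach is approached as far as the arm can. A call with a gripper value outside its range is refused whole. The fingers move at their own pace and stop on an object; FORCE is the grip in N (left out, the last holds). Time passes only in rows, so rows that do not move let the fingers close. It gives the time, the measured TCP pose, the force, the opening and the grip force at its end, in the units of the state.
- bot.get_obs(): the state, without advancing time (a new reading comes with each control period).
- bot.read_camera(name): name is "scene" or "top" or "wrist"; returns (picture, depth): 400x640x3 uint8, blue, green, red; 400x640 float32, m along the optical axis (not along the pixel's ray), 0 where there is no reading.
- bot.camera_model(name): a dict with "intrinsics" (3x3 intrinsics, pixels), "dist_coeffs" ([k1, k2, p1, p2, k3] as OpenCV has them; the pictures are not rectified), "R" (3x3) and "t" (3): a world point X has camera coordinates R X + t. Camera axes: x right, y down, z forward; pixel columns grow to the right and rows downward; lengths in m; the calibration is good to about 2 mm. A picture is of the moment at which its call begins: read the wrist's pose just before it. camera_model takes no time and is no camera call; for the wrist camera it gives the pose at the moment of the call.
- bot.hand_in(): hands the job in; it is judged then, once.
Trained networks look in the newest picture that a camera, given by its name, has taken for a name from the list of things; names that differ only in an ending like _2 or _b are one class to them, and where a whole thing is asked for, a point or a joint stands for the part that bears it (a point fixed in the world has none). Each returns a list of dicts, best first, with "score" (0 to 1); they miss things now and then, are a little off and sometimes report something else, mostly with a low value. They report only what shows in the picture. A call takes as long as a camera call. They do not tell look-alikes from the thing itself.
- bot.boxes_of(name, camera): "at" ([column, row] in pixels, amid what is visible of it).
- bot.trace(name, camera): "mask" (400x640 bool, what is visible of it) and "at" ([column, row] in pixels, amid what is visible of it).
- bot.pinpoint(name, camera): "at" ([column, row] in pixels: a listed point, or the origin of a listed thing).
The state is a dict: "t": time; "q": joint angles; "joint_vel": joint speeds; "joint_torque": joint torques, N m; "eef_pos": TCP position; "tool_rot": TCP orientation; "contact_force": force on the tool from outside, world axes, zero at the start; "torque": the same for the moment, N m; "gripper_width": opening from 0.0 (shut) to 1.0 (fully open); "grasp_force": force on a finger pad.
Only numpy, scipy, OpenCV 4.12 (cv2) and the standard library are available. Lean on these libraries where they do the work, as an engineer would, in place of code of your own. Each camera call takes 0.05 s, during which the arm holds its last target. There are 200 camera calls.

## Working session

There is one attempt and no reset: what is moved stays moved. The work goes in short steps, Python scripts to look and compute and a shell command to move; the robot and the scene stay as the last step left them, time stands still between calls to the robot, and variables do not carry over. Pictures are saved under pics/ and viewed, at most 10 in all, crops included, and the job is handed in when it is done.

```bash
mkdir -p pics
cat > h.py <<'E'
import numpy as np, cv2
from station import bot
def world(cam,uv,z=None,depth=None):
    m=bot.camera_model(cam);K=np.array(m["intrinsics"]);R=np.array(m["R"]);t=np.array(m["t"])
    p=cv2.undistortPoints(np.array([[uv]],float),K,np.array(m["dist_coeffs"]))[0,0]
    d=R.T@np.array([p[0],p[1],1]);c=-R.T@t
    if z is not None: return c+d*(z-c[2])/d[2]
    return c+d*depth
def cloud(cam,mask,D):
    m=bot.camera_model(cam);K=np.array(m["intrinsics"]);R=np.array(m["R"]);t=np.array(m["t"])
    r,c=np.nonzero(mask&(D>0));p=cv2.undistortPoints(np.stack([c,r],1).astype(float)[:,None],K,np.array(m["dist_coeffs"]))[:,0]
    return (np.c_[p,np.ones(len(p))]*D[r,c][:,None]-t)@R
E
python3 - <<'E'
from h import *
o=bot.get_obs();print({k:np.round(v,3) for k,v in o.items()})
for cam in ["top","scene"]:
    I,D=bot.read_camera(cam);cv2.imwrite(f"pics/{cam}.png",I)
    for n in ["case_left","reader","pin_gauge","tweezers","spare_board","connector"]:
        for r in bot.trace(n,cam):
            if r["score"]<.3: continue
            P=cloud(cam,r["mask"],D)
            zt=np.percentile(P[:,2],90);T=P[P[:,2]>zt-.006]
            rect=cv2.minAreaRect((T[:,:2]*1000).astype(np.float32))
            print(cam,n,round(r["score"],2),np.round(r["at"]),"zt",round(zt,3),"rect",np.round(np.array(rect[0])),np.round(rect[1]),round(rect[2],1))
E
```

```text
{'t': np.float64(0.0), 'q': array([ 1.235,  0.478,  0.022,  1.556, -0.011,  1.109, -0.083]), 'joint_vel': array([-0.001, -0.001,  0.   , -0.   , -0.   , -0.001, -0.003]), 'joint_torque': array([-1.0000e-03, -5.9645e+01,  1.6080e+00, -2.8120e+01,  1.2000e-02,
        9.0000e-03,  0.0000e+00]), 'eef_pos': array([ 0.152, -0.657,  0.404]), 'tool_rot': array([-0.001,  0.994,  0.114, -0.   ]), 'contact_force': array([9.31e-01, 1.00e-03, 1.08e+00]), 'torque': array([-0.023, -0.027,  0.028]), 'grasp_force': np.float64(0.0), 'gripper_width': np.float64(0.998)}
top case_left 0.92 [269. 187.] zt 0.047 rect [498.  42.] [50. 90.] 11.3
top case_left 0.39 [374. 127.] zt 0.028 rect [ 656. -205.] [83. 95.] 89.5
top reader 0.64 [374. 127.] zt 0.028 rect [ 656. -205.] [83. 95.] 89.5
top pin_gauge 0.69 [390. 207.] zt 0.047 rect [ 457. -240.] [91. 50.] 83.5
top tweezers 0.67 [220. 146.] zt 0.011 rect [590. 140.] [ 16. 115.] 15.6
top spare_board 0.93 [314. 129.] zt 0.011 rect [639. -59.] [29. 57.] 21.2
top connector 0.51 [371. 129.] zt 0.028 rect [ 656. -205.] [83. 95.] 89.5
top connector 0.43 [280. 143.] zt 0.012 rect [599.  20.] [21. 12.] 59.1
scene case_left 0.89 [271. 228.] zt 0.047 rect [496.  42.] [50. 90.] 11.9
scene reader 0.86 [318. 164.] zt 0.027 rect [ 648. -204.] [85. 87.] 88.8
scene pin_gauge 0.76 [377. 213.] zt 0.019 rect [ 387. -224.] [19. 98.] 1.0
scene tweezers 0.56 [225. 226.] zt 0.011 rect [589. 141.] [ 18. 115.] 19.9
scene tweezers 0.44 [315. 203.] zt 0.045 rect [504. -92.] [89. 53.] 77.9
scene spare_board 0.7 [278. 187.] zt 0.008 rect [638. -59.] [35. 58.] 22.2
scene spare_board 0.64 [262. 206.] zt 0.011 rect [596.  23.] [18. 17.] 9.0
scene connector 0.33 [272. 225.] zt 0.047 rect [497.  42.] [53. 90.] 11.9
```

View pics/top.png

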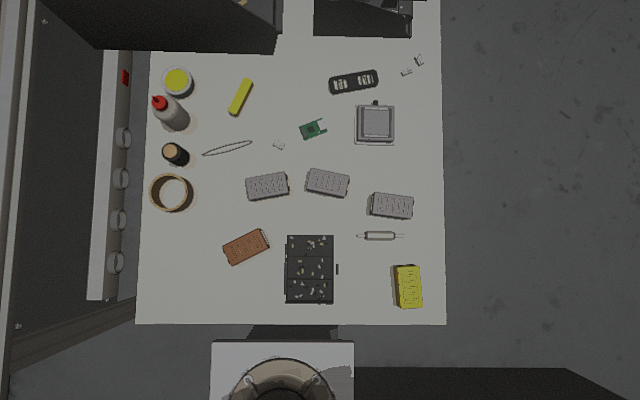

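View pics/scene.png

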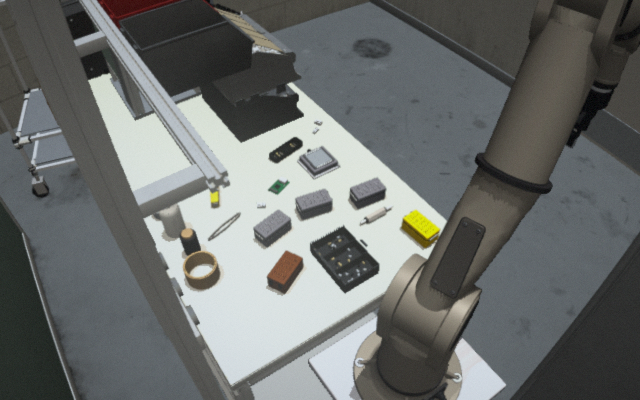

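The top picture shows three grey cases at px (267,186), (327,183) and (392,205). The reader is at (375,124) and the gauge at (380,236). The brown look-alike is at (247,246) and the yellow one at (408,287). The scene view agrees.

```bash
cat >> h.py <<'E'
def go(x,y,z,ang):
    "tool-frame shift (mm) and yaw (deg) to TCP target, tool x at world angle ang"
    from scipy.spatial.transform import Rotation as Ro
    o=bot.get_obs();q=np.array(o["tool_rot"]);M=Ro.from_quat(q[[1,2,3,0]]).as_matrix()
    a=np.degrees(np.arctan2(M[1,0],M[0,0]));d=M.T@(np.array([x,y,z])-o["eef_pos"])
    print("t",round(float(o["t"]),2),"tcp",np.round(o["eef_pos"],4),"xang",round(a,2),"zax",np.round(M[:,2],3),"shift mm",np.round(d*1000,1),"yaw",round((a-ang+180)%360-180,2),
     "F",np.round(o["contact_force"],2),"T",np.round(o["torque"],3),"grip",np.round(o["grasp_force"],1),np.round(o["gripper_width"],3))
E
python3 -m pendant '[[0.085,0.036,-0.007,0,-3.4],[0.085,0.038,-0.007,0,-3.4],[0.085,0.038,-0.007,0,-3.4],[0.085,0.038,-0.007,0,-3.4],[0.085,0.037,-0.007,0,-3.4],[0.085,0.037,-0.007,0,-3.4],[0.085,0.036,-0.007,0,-3.4],[0.085,0.036,-0.007,0,-3.4],[0.085,0.036,-0.007,0,-3.4],[0.085,0.035,-0.007,0,-3.4],[0.085,0.035,-0.007,0,-3.4],[0.085,0.035,-0.007,0,-3.4]]' 60
python3 -m pendant '[[0.075,0.034,-0.007,0,-3.4],[0.075,0.034,-0.007,0,-3.4],[0.075,0.033,-0.007,0,-3.4],[0.075,0.033,-0.007,0,-3.4],[0.075,0.033,-0.007,0,-3.4],[0.075,0.032,-0.007,0,-3.4],[0.075,0.032,-0.007,0,-3.4],[0.075,0.031,-0.007,0,-3.4],[0.075,0.031,-0.007,0,-3.4],[0.075,0.030,-0.007,0,-3.4],[0.075,0.030,-0.007,0,-3.4],[0.075,0,0,0,0]]'
python3 -c "
from h import *
go(.498,.042,.3,101.3)"
```

```text
t: 1.7
eef_pos: [0.4752, -0.3628, 0.4049]
tool_rot: [0.0, 0.891, 0.454, 0.0]
contact_force: [0.7, 0.9, -0.8]
gripper_width: 0.998
grasp_force: 0.0
t: 2.7
eef_pos: [0.5181, -0.0059, 0.4053]
tool_rot: [-0.001, 0.695, 0.719, 0.001]
contact_force: [0.4, 0.2, -0.3]
gripper_width: 0.881
grasp_force: 0.0
t 2.7 tcp [ 0.5181 -0.0059  0.4053] xang 91.93 zax [ 0.001  0.003 -1.   ] shift mm [ 48.3 -18.5 105.5] yaw -9.37 F [ 0.41  0.2  -0.26] T [ 0.056 -0.017 -0.014] grip 0.0 0.881
```

```bash
python3 -m pendant '[[0.075,0.016,-0.007,0.03,-4.7],[0.075,0.016,-0.007,0.03,-4.7],[0.075,0.017,-0.007,0.03,0],[0.075,0,0,0.015,0],[0.075,0,0,0,0]]'
cat >> h.py <<'E'
def look(name,cam="wrist",lo=.035,save=None,near=None):
    I,D=bot.read_camera(cam)
    if save: cv2.imwrite(f"pics/{save}.png",I)
    for r in bot.trace(name,cam):
        if r["score"]<.3: continue
        P=cloud(cam,r["mask"],D);T=P[(P[:,2]>lo)&(P[:,2]<.055)]
        if len(T)<50: continue
        rect=cv2.minAreaRect((T[:,:2]*1000).astype(np.float32))
        print(round(r["score"],2),"z",round(np.median(T[:,2]),4),"rect",np.round(rect[0],1),np.round(rect[1],1),round(rect[2],1))
E
python3 -c "
from h import *
go(.498,.042,.182,101.3)
look('case_left',save='w1')"
```

```text
t: 3.12
eef_pos: [0.4914, 0.034, 0.2968]
tool_rot: [-0.002, 0.638, 0.77, -0.002]
contact_force: [0.4, 0.0, -0.0]
gripper_width: 0.88
grasp_force: 0.0
t 3.12 tcp [0.4914 0.034  0.2968] xang 100.76 zax [-0.006 -0.    -1.   ] shift mm [  6.5   8.7 114.7] yaw -0.54 F [ 0.38  0.01 -0.03] T [-0.038 -0.06  -0.01 ] grip 0.0 0.88
0.58 z 0.0476 rect [501.3  41.6] [50.1 94.4] 11.3
```

View pics/w1.png

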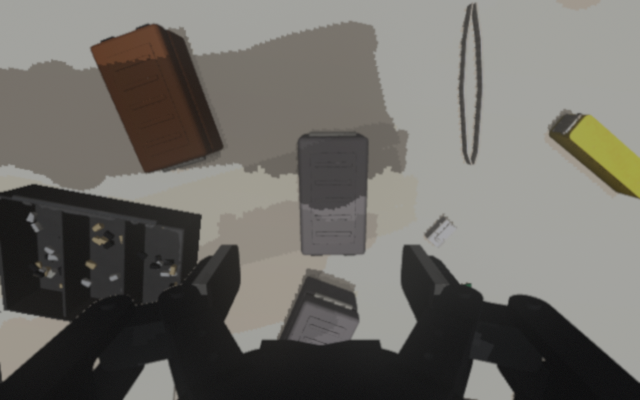

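The wrist view shows the left case at px (333,195), lying between the jaws and parallel to them, with the next case at (320,310).

```bash
python3 -m pendant '[[0.075,0.007,0.009,0.03,-0.5],[0.075,0,0,0.03,0],[0.075,0,0,0.03,0],[0.075,0,0,0.02,0],[0.075,0,0,0.005,0],[0.075,0,0,0,0]]'
python3 -c "
from h import *
go(.500,.042,.182,101.3)"
```

```text
t: 3.72
eef_pos: [0.5014, 0.0418, 0.1848]
tool_rot: [0.0, 0.636, 0.772, -0.0]
contact_force: [0.5, -0.1, 0.9]
gripper_width: 0.879
grasp_force: 0.0
t 3.72 tcp [0.5014 0.0418 0.1848] xang 101.08 zax [-0. -0. -1.] shift mm [ 0.5 -1.3  2.8] yaw -0.22 F [ 0.47 -0.12  0.87] T [-0.051 -0.014 -0.032] grip 0.0 0.879
```

```bash
python3 -m pendant '[[0.04,0,-0.001,0.002,0],[0.04,0,0,0,0],[0.04,0,0,0,0],[0.04,0,0,0,0],[0.04,0,0,0,0],[0.04,0,0,-0.02,0],[0.04,0,0,-0.03,0],[0.04,0,0,-0.03,0],[0.04,0,0,-0.02,0],[0.04,0,0,0,0],[0.04,0,0,0,0]]' 80
python3 -c "
from h import *
go(.500,.042,.182,101.3)"
```

```text
t: 4.63
eef_pos: [0.5, 0.0419, 0.2842]
tool_rot: [0.002, 0.635, 0.772, 0.001]
contact_force: [-0.9, 0.8, -2.2]
gripper_width: 0.577
grasp_force: 83.7
t 4.63 tcp [0.5    0.0419 0.2842] xang 101.11 zax [ 0.004 -0.    -1.   ] shift mm [  0.2  -0.4 102.2] yaw -0.19 F [-0.9   0.76 -2.17] T [ 0.01  -0.006 -0.02 ] grip 83.7 0.577
```

```bash
cat >> h.py <<'E'
def mom(n=8):
    from scipy.spatial.transform import Rotation as Ro
    A=[]
    for i in range(n):
        bot.read_camera("top");o=bot.get_obs();q=np.array(o["tool_rot"]);M=Ro.from_quat(q[[1,2,3,0]]).as_matrix()
        A.append(np.r_[M.T@o["torque"],M.T@o["contact_force"],o["joint_torque"]])
    A=np.array(A);print("Ttool",np.round(A[:,:3].mean(0),4),"sd",np.round(A[:,:3].std(0)/n**.5,4),"F",np.round(A[:,3:6].mean(0),2),"jt",np.round(A[:,6:].mean(0),3))
E
python3 -m pendant '[[0.04,0.024,0,0,0],[0.04,0.024,0,0,0],[0.04,0.024,0,0,0],[0.04,0,0,0,0],[0.04,0,0,0,0],[0.04,0,0,0,0],[0.04,0,0,0,0]]'
python3 -c "
from h import *
mom()"
python3 -m pendant '[[0.04,-0.024,0,0,0],[0.04,-0.024,0,0,0],[0.04,-0.024,0,0,0],[0.04,0,0,0,0],[0.04,0,0,0,0],[0.04,0,0,0,0],[0.04,0,0,0,0]]'
python3 -c "
from h import *
mom()"
python3 -m pendant '[[0.04,0.024,0,0,0],[0.04,0.024,0,0,0],[0.04,0.024,0,0,0],[0.04,0,0,0,0],[0.04,0,0,0,0],[0.04,0,0,0,0],[0.04,0,0,0,0]]'
python3 -c "
from h import *
mom()"
python3 -m pendant '[[0.04,-0.024,0,0,0],[0.04,-0.024,0,0,0],[0.04,-0.024,0,0,0],[0.04,0,0,0,0],[0.04,0,0,0,0],[0.04,0,0,0,0],[0.04,0,0,0,0]]'
python3 -c "
from h import *
mom()
go(.500,.042,.182,101.3)"
```

```text
t: 5.22
eef_pos: [0.4857, 0.1115, 0.2819]
tool_rot: [-0.0, 0.636, 0.772, -0.001]
contact_force: [0.4, 0.0, -2.3]
gripper_width: 0.573
grasp_force: 83.7
Ttool [-0.0119 -0.0139  0.0041] sd [0.0094 0.0101 0.0099] F [0.09 0.12 2.07] jt [-6.4000e-02 -4.5518e+01 -5.3420e+00 -2.1323e+01  1.1000e-02  5.0000e-03
  2.0000e-03]
t: 6.2
eef_pos: [0.4995, 0.0432, 0.2828]
tool_rot: [-0.0, 0.634, 0.773, 0.0]
contact_force: [0.0, -0.3, -1.6]
gripper_width: 0.573
grasp_force: 83.7
Ttool [ 0.0031  0.0146 -0.0054] sd [0.0041 0.0116 0.0109] F [ 0.05 -0.    2.13] jt [ 6.1000e-02 -4.5928e+01 -5.1800e+00 -2.1434e+01  1.0000e-02  1.0000e-03
 -3.0000e-03]
t: 7.18
eef_pos: [0.486, 0.1116, 0.2826]
tool_rot: [0.0, 0.636, 0.772, -0.0]
contact_force: [0.5, -0.6, -1.8]
gripper_width: 0.57
grasp_force: 83.7
Ttool [ 0.0196 -0.0026 -0.0032] sd [0.0074 0.0148 0.0094] F [-0.02  0.14  2.12] jt [-6.1000e-02 -4.5587e+01 -5.3560e+00 -2.1370e+01  1.0000e-02  3.0000e-03
  3.0000e-03]
t: 8.17
eef_pos: [0.4996, 0.0432, 0.2828]
tool_rot: [-0.0, 0.634, 0.773, 0.0]
contact_force: [-0.4, -0.0, -1.4]
gripper_width: 0.569
grasp_force: 83.7
Ttool [ 0.0068  0.006  -0.0125] sd [0.012  0.0043 0.0138] F [-0.08  0.03  2.03] jt [ 6.0000e-02 -4.5924e+01 -5.1810e+00 -2.1433e+01  1.0000e-02  1.0000e-03
 -3.0000e-03]
t 8.57 tcp [0.4997 0.0423 0.2827] xang 101.17 zax [ 0. -0. -1.] shift mm [ -0.4   0.3 100.7] yaw -0.13 F [-0.18  0.11 -1.99] T [ 0.017  0.033 -0.06 ] grip 83.7 0.573
```

The left case weighs about 0.21 kg, less than the 0.27 kg minimum for a loaded case, and its moment did not shift. It is quiet, so I'll put it back.

```bash
python3 -m pendant '[[0.04,0,0,0.03,0],[0.04,0,0,0.03,0],[0.04,0,0,0.025,0],[0.04,0,0,0.01,0],[0.04,0,0,0.004,0],[0.04,0,0,0,0],[0.04,0,0,0,0]]'
python3 -c "
from h import *
go(.500,.042,.182,101.3)"
```

```text
t: 9.15
eef_pos: [0.5001, 0.0424, 0.1845]
tool_rot: [0.0, 0.635, 0.773, 0.0]
contact_force: [-0.8, 0.3, -2.2]
gripper_width: 0.574
grasp_force: 84.2
t 9.15 tcp [0.5001 0.0424 0.1845] xang 101.17 zax [ 0.001 -0.    -1.   ] shift mm [-0.4 -0.2  2.5] yaw -0.13 F [-0.84  0.34 -2.16] T [ 0.008 -0.021 -0.04 ] grip 84.2 0.574
```

```bash
python3 -m pendant '[[0.04,0,0,0.002,0],[0.04,0,0,0,0],[0.075,0,0,0,0],[0.075,0,0,0,0],[0.075,0,0,0,0],[0.075,0,0,-0.03,0],[0.075,0,0,-0.04,0],[0.075,0,0,-0.04,0]]'
python3 -m pendant '[[0.075,-0.034,0,0,5.8],[0.075,-0.034,0,0,5.8],[0.075,-0.034,0,0,5.8],[0.075,-0.034,0,0,5.8],[0.075,0,0,0,0]]'
python3 -c "
from h import *
look('case_middle')
look('case_middle','top')
go(.504,-.092,.182,77.9)"
```

```text
t: 9.82
eef_pos: [0.4992, 0.0421, 0.2922]
tool_rot: [-0.001, 0.635, 0.773, -0.001]
contact_force: [-0.5, -0.1, 0.5]
gripper_width: 0.878
grasp_force: 0.0
t: 10.23
eef_pos: [0.5046, -0.1004, 0.2915]
tool_rot: [0.001, 0.782, 0.623, -0.002]
contact_force: [-1.4, 0.1, -0.9]
gripper_width: 0.877
grasp_force: 0.0
0.68 z 0.0446 rect [508.  -88.1] [91.3 50. ] 79.4
0.62 z 0.0439 rect [505.8 -52.2] [33.  13.4] 0.9
t 10.43 tcp [ 0.5057 -0.0919  0.2917] xang 78.07 zax [ 0.     0.001 -1.   ] shift mm [ -0.6  -1.6 109.7] yaw 0.17 F [-0.44  0.56  0.3 ] T [ 0.021 -0.017 -0.05 ] grip 0.0 0.874
```

```bash
python3 -m pendant '[[0.075,0.002,0.001,0.03,0],[0.075,0,0,0.03,-0.6],[0.075,0,0,0.03,0],[0.075,0,0,0.017,0],[0.075,0,0,0.003,0],[0.04,0,0,0,0],[0.04,0,0,0,0],[0.04,0,0,0,0],[0.04,0,0,0,0]]' 80
python3 -c "
from h import *
go(.507,-.090,.182,78.5)"
python3 -m pendant '[[0.04,0,0,-0.02,0],[0.04,0,0,-0.03,0],[0.04,0,0,-0.03,0],[0.04,0,0,-0.02,0],[0.04,0,0,0,0],[0.04,0.024,0,0,0],[0.04,0.024,0,0,0],[0.04,0.024,0,0,0],[0.04,0,0,0,0],[0.04,0,0,0,0],[0.04,0,0,0,0],[0.04,0,0,0,0]]'
python3 -c "
from h import *
mom()"
python3 -m pendant '[[0.04,-0.024,0,0,0],[0.04,-0.024,0,0,0],[0.04,-0.024,0,0,0],[0.04,0,0,0,0],[0.04,0,0,0,0],[0.04,0,0,0,0],[0.04,0,0,0,0]]'
python3 -c "
from h import *
mom()
go(.507,-.090,.182,78.5)"
```

```text
t: 11.18
eef_pos: [0.5075, -0.0909, 0.1831]
tool_rot: [0.001, 0.774, 0.633, 0.001]
contact_force: [-0.1, 2.1, 3.7]
gripper_width: 0.58
grasp_force: 83.3
t 11.18 tcp [ 0.5075 -0.0909  0.1831] xang 78.58 zax [ 0.002 -0.    -1.   ] shift mm [ 0.8 -0.7  1.1] yaw 0.08 F [-0.1   2.06  3.66] T [ 0.536 -0.068 -0.009] grip 83.3 0.58
t: 12.18
eef_pos: [0.5208, -0.0217, 0.2813]
tool_rot: [0.0, 0.775, 0.632, -0.001]
contact_force: [0.4, 0.7, -2.1]
gripper_width: 0.576
grasp_force: 83.8
Ttool [-0.0024  0.0113  0.0005] sd [0.0097 0.0144 0.0127] F [0.18 0.11 2.55] jt [-6.1000e-02 -4.8541e+01 -4.3920e+00 -2.1837e+01  1.7000e-02  9.0000e-03
  2.0000e-03]
t: 13.17
eef_pos: [0.5071, -0.0901, 0.2818]
tool_rot: [-0.0, 0.774, 0.634, 0.0]
contact_force: [-1.2, 0.4, -3.4]
gripper_width: 0.574
grasp_force: 83.8
Ttool [0.0045 0.0115 0.0214] sd [0.0096 0.0082 0.0077] F [ 0.27 -0.11  2.27] jt [ 6.7000e-02 -4.7875e+01 -4.0710e+00 -2.1748e+01  1.7000e-02  5.0000e-03
 -2.0000e-03]
t 13.57 tcp [ 0.5069 -0.0909  0.2817] xang 78.57 zax [ 0.  0. -1.] shift mm [ 0.9 -0.1 99.7] yaw 0.07 F [-0.32 -0.84 -2.07] T [-0.001 -0.023 -0.025] grip 83.8 0.575
```

```bash
python3 -m pendant '[[0.04,0.024,0,0,0],[0.04,0.024,0,0,0],[0.04,0.024,0,0,0],[0.04,0,0,0,0],[0.04,0,0,0,0],[0.04,0,0,0,0],[0.04,0,0,0,0]]'
python3 -c "
from h import *
mom()"
python3 -m pendant '[[0.04,-0.024,0,0,0],[0.04,-0.024,0,0,0],[0.04,-0.024,0,0,0],[0.04,0,0,0,0],[0.04,0,0,0,0],[0.04,0,0,0,0],[0.04,0,0,0,0]]'
python3 -c "
from h import *
mom()
go(.507,-.090,.182,78.5)"
```

```text
t: 14.15
eef_pos: [0.521, -0.0217, 0.2815]
tool_rot: [0.0, 0.775, 0.632, -0.0]
contact_force: [0.3, -1.2, -1.6]
gripper_width: 0.571
grasp_force: 83.8
Ttool [-0.0107  0.0009  0.0166] sd [0.0094 0.0065 0.0064] F [-0.19 -0.09  2.44] jt [-6.9000e-02 -4.8552e+01 -4.4000e+00 -2.1863e+01  1.6000e-02  8.0000e-03
  2.0000e-03]
t: 15.13
eef_pos: [0.5071, -0.0902, 0.2818]
tool_rot: [-0.0, 0.774, 0.634, 0.0]
contact_force: [-0.6, -0.5, -2.2]
gripper_width: 0.576
grasp_force: 83.8
Ttool [0.0104 0.0031 0.0004] sd [0.0112 0.0088 0.0114] F [0.22 0.08 2.41] jt [ 6.8000e-02 -4.7874e+01 -4.0740e+00 -2.1747e+01  1.7000e-02  5.0000e-03
 -2.0000e-03]
t 15.53 tcp [ 0.5069 -0.0909  0.2817] xang 78.58 zax [ 0.  0. -1.] shift mm [ 0.9 -0.1 99.7] yaw 0.08 F [-0.16 -0.04 -3.04] T [ 0.009  0.031 -0.053] grip 83.8 0.573
```

The middle case is quiet too: its moment did not change, and it weighs 0.245 kg. I'll put it back and go on to the right case.

```bash
python3 -m pendant '[[0.04,0,0,0.03,0],[0.04,0,0,0.03,0],[0.04,0,0,0.025,0],[0.04,0,0,0.01,0],[0.04,0,0,0.004,0],[0.04,0,0,0,0],[0.04,0,0,0,0]]'
python3 -m pendant '[[0.065,0,0,0,0],[0.065,0,0,0,0],[0.065,0,0,0,0],[0.065,0,0,-0.03,0],[0.065,0,0,-0.04,0],[0.065,0,0,-0.04,0],[0.065,-0.038,-0.006,0,-2],[0.065,-0.038,-0.007,0,-2],[0.065,-0.038,-0.007,0,-1],[0.065,-0.038,-0.006,0,0],[0.065,0,0,0,0],[0.065,0,0,0,0]]'
python3 -c "
from h import *
look('case_right',save='w2')
look('case_left','top',save='top2')
go(.457,-.24,.182,83.5)"
```

```text
t: 16.12
eef_pos: [0.5074, -0.091, 0.1835]
tool_rot: [0.0, 0.774, 0.633, 0.0]
contact_force: [-0.3, 1.1, -2.7]
gripper_width: 0.573
grasp_force: 84.3
t: 17.12
eef_pos: [0.4572, -0.2401, 0.2929]
tool_rot: [0.0, 0.748, 0.664, -0.0]
contact_force: [0.7, -0.2, -0.3]
gripper_width: 0.761
grasp_force: 0.0
0.76 z 0.0442 rect [ 281.4 -273. ] [92.5 50.1] 4.9
0.59 z 0.0444 rect [ 458.7 -237.8] [91.8 50. ] 83.3
0.56 z 0.0446 rect [500.5  43. ] [50.1 93.8] 11.0
t 17.32 tcp [ 0.4589 -0.2359  0.2928] xang 83.7 zax [ 0.001  0.001 -1.   ] shift mm [ -4.4  -1.4 110.8] yaw 0.2 F [ 0.49 -0.17  0.1 ] T [ 0.034  0.02  -0.056] grip 0.0 0.757
```

View pics/w2.png

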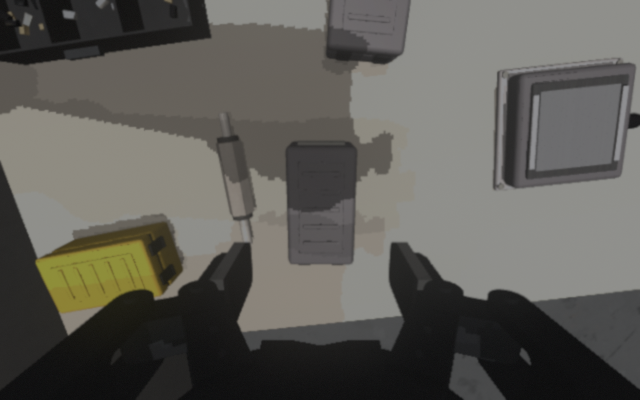

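View pics/top2.png

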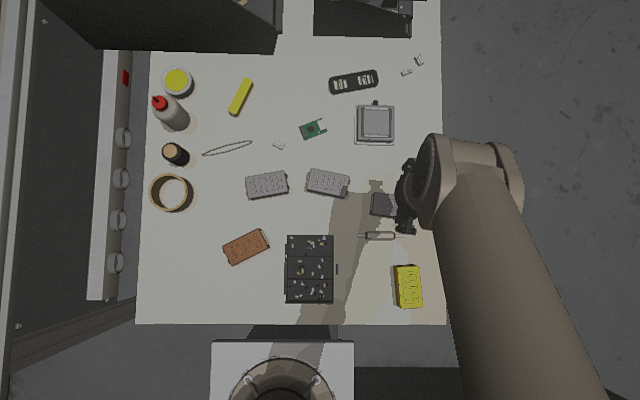

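The wrist view shows the right case at (322,203) between the jaws, with the gauge at (236,175) clear of the left finger. The top view shows the left and middle cases standing in place at (267,186) and (327,183).

```bash
python3 -m pendant '[[0.065,-0.002,0,0.03,0.3],[0.065,0,0,0.03,0],[0.065,0,0,0.03,0],[0.065,0,0,0.017,0],[0.065,0,0,0.003,0],[0.04,0,0,0,0],[0.04,0,0,0,0],[0.04,0,0,0,0],[0.04,0,0,0,0]]' 80
python3 -c "
from h import *
go(.4585,-.238,.182,83.3)"
python3 -m pendant '[[0.04,0,0,-0.02,0],[0.04,0,0,-0.03,0],[0.04,0,0,-0.03,0],[0.04,0,0,-0.02,0],[0.04,0,0,0,0],[0.04,0.024,0,0,0],[0.04,0.024,0,0,0],[0.04,0.024,0,0,0],[0.04,0,0,0,0],[0.04,0,0,0,0],[0.04,0,0,0,0],[0.04,0,0,0,0]]'
python3 -c "
from h import *
mom()"
python3 -m pendant '[[0.04,-0.024,0,0,0],[0.04,-0.024,0,0,0],[0.04,-0.024,0,0,0],[0.04,0,0,0,0],[0.04,0,0,0,0],[0.04,0,0,0,0],[0.04,0,0,0,0]]'
python3 -c "
from h import *
mom()"
python3 -m pendant '[[0.04,0.024,0,0,0],[0.04,0.024,0,0,0],[0.04,0.024,0,0,0],[0.04,0,0,0,0],[0.04,0,0,0,0],[0.04,0,0,0,0],[0.04,0,0,0,0]]'
python3 -c "
from h import *
mom()"
python3 -m pendant '[[0.04,-0.024,0,0,0],[0.04,-0.024,0,0,0],[0.04,-0.024,0,0,0],[0.04,0,0,0,0],[0.04,0,0,0,0],[0.04,0,0,0,0],[0.04,0,0,0,0]]'
python3 -c "
from h import *
mom()
go(.4585,-.238,.182,83.3)"
```

```text
t: 18.07
eef_pos: [0.4583, -0.2394, 0.1837]
tool_rot: [0.001, 0.747, 0.664, 0.0]
contact_force: [-0.6, -0.7, -4.2]
gripper_width: 0.574
grasp_force: 83.4
t 18.07 tcp [ 0.4583 -0.2394  0.1837] xang 83.26 zax [ 0.001 -0.001 -1.   ] shift mm [1.4 0.  1.7] yaw -0.04 F [-0.59 -0.67 -4.24] T [-0.024 -0.055  0.034] grip 83.4 0.574
t: 19.07
eef_pos: [0.466, -0.1688, 0.2822]
tool_rot: [-0.0, 0.748, 0.664, -0.0]
contact_force: [-0.2, -0.7, -3.7]
gripper_width: 0.572
grasp_force: 84.6
Ttool [-0.0156  0.0072  0.0104] sd [0.0115 0.0107 0.0095] F [-0.21 -0.25  4.18] jt [-6.3000e-02 -4.6589e+01 -4.0300e+00 -2.1992e+01 -5.0000e-03  2.0000e-03
  1.0000e-03]
t: 20.05
eef_pos: [0.4582, -0.2384, 0.2827]
tool_rot: [-0.0, 0.747, 0.665, 0.0]
contact_force: [-0.3, -0.3, -4.2]
gripper_width: 0.574
grasp_force: 84.6
Ttool [-0.0109  0.057  -0.0086] sd [0.0057 0.0061 0.009 ] F [-0.06  0.02  4.17] jt [ 7.0000e-02 -4.9003e+01 -4.0670e+00 -2.2458e+01  4.4000e-02  7.0000e-03
 -2.0000e-03]
t: 21.03
eef_pos: [0.4663, -0.1688, 0.2827]
tool_rot: [0.0, 0.748, 0.664, -0.0]
contact_force: [0.2, -0.2, -4.1]
gripper_width: 0.574
grasp_force: 84.5
Ttool [ 0.0017 -0.0664  0.016 ] sd [0.0131 0.026  0.0095] F [ 0.04 -0.25  4.41] jt [-7.0000e-02 -4.6630e+01 -4.0360e+00 -2.2033e+01 -6.0000e-03  3.0000e-03
  2.0000e-03]
t: 22.02
eef_pos: [0.4582, -0.2384, 0.2827]
tool_rot: [-0.0, 0.747, 0.665, 0.0]
contact_force: [1.1, 0.6, -4.2]
gripper_width: 0.578
grasp_force: 84.7
Ttool [-0.0161  0.0468 -0.0016] sd [0.0173 0.0086 0.0092] F [ 0.2  -0.03  4.21] jt [ 7.0000e-02 -4.9000e+01 -4.0610e+00 -2.2455e+01  4.4000e-02  9.0000e-03
 -2.0000e-03]
t 22.42 tcp [ 0.4581 -0.2392  0.2827] xang 83.28 zax [ 0. -0. -1.] shift mm [  1.2   0.3 100.7] yaw -0.02 F [-0.84  0.07 -4.35] T [ 0.045 -0.005 -0.047] grip 84.8 0.572
```

The right case rattles: it weighs 0.42 kg and its moment shifts by about 0.07 N m. Next I'll locate the reader glass.

```bash
python3 -c "
from h import *
for c in ['top','scene','wrist']:
    I,D=bot.read_camera(c)
    for r in bot.pinpoint('reader_glass',c)[:2]: print(c,r['score'],r['at'],np.round(world(c,r['at'],z=.026),4))
    for r in bot.pinpoint('reader',c)[:2]: print(c,'foot',r['score'],r['at'],np.round(world(c,r['at'],z=0),4))
    for r in bot.trace('reader',c)[:1]:
        P=cloud(c,r['mask'],D);T=P[(P[:,2]>.018)&(P[:,2]<.035)]
        print(c,r['score'],cv2.minAreaRect((T[:,:2]*1000).astype(np.float32)),np.median(T,0))
go(.653,-.205,.28,83.3)
"
```

```text
top 0.84 [373.9, 127.1] [ 0.6399 -0.2009  0.026 ]
top foot 0.64 [371.4, 128.8] [ 0.6432 -0.1991  0.    ]
top 0.65 ((0.0, 0.0), (0.0, 0.0), 0.0) [nan nan nan]
scene 0.82 [319.1, 157.1] [ 0.6507 -0.2096  0.026 ]
scene foot 0.66 [319.6, 167.1] [ 0.6369 -0.2018  0.    ]
scene 0.77 ((651.2176513671875, -205.11585998535156), (86.67704772949219, 96.5407485961914), 89.86109161376953) [ 0.64476543 -0.202118    0.02451885]
wrist 0.62 [580.6, 131.0] [ 0.6477 -0.2061  0.026 ]
wrist foot 0.88 [562.0, 130.5] [ 0.6537 -0.208   0.    ]
wrist 0.97 ((652.3784790039062, -206.32327270507812), (86.52049255371094, 89.59076690673828), 89.29380798339844) [ 0.64618056 -0.20355794  0.02605889]
t 23.02 tcp [ 0.458  -0.2394  0.2827] xang 83.25 zax [ 0. -0. -1.] shift mm [ 57.1 189.6   2.7] yaw -0.05 F [ 0.01 -0.27 -4.59] T [-0.012 -0.021  0.04 ] grip 84.8 0.573
  return _methods._mean(a, axis=axis, dtype=dtype,
  ret = um.true_divide(
```

```bash
python3 -m pendant '[[0.04,0,0,-0.025,0],[0.04,0.005,0.016,0,0],[0.04,0.006,0.020,0,0],[0.04,0.006,0.020,0,0],[0.04,0.006,0.020,0,0],[0.04,0.006,0.020,0,0],[0.04,0.006,0.020,0,0],[0.04,0.006,0.020,0,0],[0.04,0.006,0.020,0,0],[0.04,0.005,0.016,0,0],[0.04,0.003,0.008,0,0],[0.04,0.001,0.004,0,0]]'
python3 -m pendant '[[0.04,0,0,0,0],[0.04,0,0,0,0],[0.04,0,0,0,0],[0.04,0,0,0,0],[0.04,0,0,0,0],[0.04,0,0,0,0]]'
python3 -c "
from h import *
go(.648,-.205,.308,83.3)
for c in ['top','scene','wrist']:
    I,D=bot.read_camera(c);cv2.imwrite(f'pics/end_{c}.png',I)
    for r in bot.trace('case_right',c)[:4]:
        if r['score']<.3: continue
        P=cloud(c,r['mask'],D);print(c,r['score'],r['at'],np.round(np.percentile(P,[5,50,95],axis=0),3).tolist())
I=cv2.imread('pics/end_scene.png');J=cv2.imread('pics/end_wrist.png');cv2.imwrite('pics/end.png',cv2.resize(np.vstack([I[80:330],J[100:]]),(640,550)))
"
```

```text
t: 24.02
eef_pos: [0.6482, -0.2045, 0.3073]
tool_rot: [-0.0, 0.747, 0.665, 0.0]
contact_force: [-0.4, -0.5, -4.8]
gripper_width: 0.569
grasp_force: 85.5
t: 24.52
eef_pos: [0.6469, -0.2058, 0.3079]
tool_rot: [0.0, 0.748, 0.664, -0.0]
contact_force: [-0.4, 0.0, -4.3]
gripper_width: 0.571
grasp_force: 85.6
t 24.52 tcp [ 0.6469 -0.2058  0.3079] xang 83.22 zax [-0. -0. -1.] shift mm [ 0.9  1.  -0.1] yaw -0.08 F [-0.41  0.   -4.26] T [0.043 0.061 0.012] grip 85.6 0.571
top 0.97 [377.7, 110.4] [[0.618, -0.247, 0.139], [0.635, -0.182, 0.168], [0.667, -0.162, 0.171]]
top 0.68 [247.3, 247.6] [[0.331, 0.044, 0.013], [0.362, 0.083, 0.045], [0.392, 0.122, 0.047]]
top 0.64 [411.5, 285.8] [[0.24, -0.296, 0.017], [0.28, -0.271, 0.044], [0.321, -0.249, 0.047]]
scene 0.72 [283.4, 272.5] [[0.324, 0.047, 0.01], [0.352, 0.092, 0.043], [0.385, 0.13, 0.048]]
wrist 0.92 [7.3, 307.6] [[0.321, -0.296, 0.001], [0.323, -0.284, 0.007], [0.325, -0.263, 0.018]]
wrist 0.74 [321.3, 251.1] [[0.627, -0.222, 0.157], [0.649, -0.188, 0.169], [0.671, -0.162, 0.17]]
```

View pics/end.png

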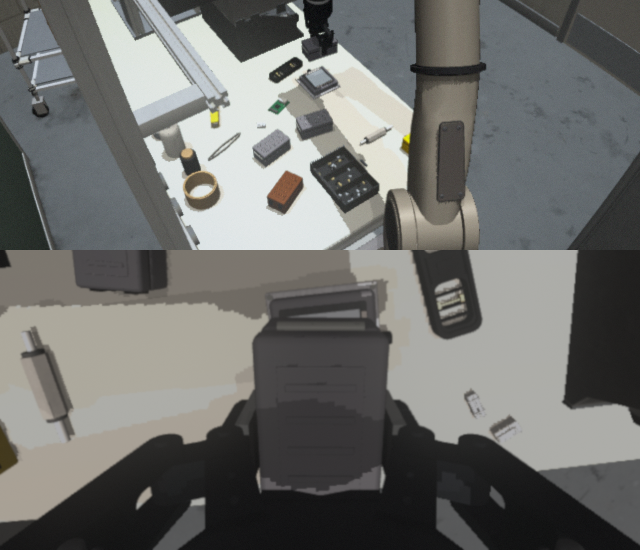

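The scene view (top half) shows the case held at (320,45) above the reader at (320,82), with the other two cases upright. The wrist view (bottom half) shows it level in the jaws at (320,405), directly over the reader. Its top is at z 0.170, so the underside is about 0.1 m above the glass.

```bash
python3 -c "
from station import bot
print(bot.hand_in())"
```

```text
the job is handed in; nothing more can be done
None
```

I shook all three cases and only the right one rattled; it was held level about 10 cm above the reader glass when I handed in at about 25 s, with the two quiet cases back upright in place, though the hand-in call returned no verdict.

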